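# Lock off a display setback with the tape measure

## Task

Record how far the white gift box stands out from the display ledge, so the other boxes can be set the same. Hook the tape measure's end behind the ledge, on the free length beside the box, draw the case straight back with the tape square to the ledge until its mouth is level with the box's front face, stand it flat on the counter and push its top lock button down until it grips the brake, without forcing it, leaving the tape hooked, drawn out and locked. Do not shift the box, and leave the bell, the perfume bottle and the ring box where they are.

Things in the scene. Friction and masses are not known exactly. Their poses are not given: they have to be found in the camera images.
- ledge: Aluminium strip on the counter, 240 mm long (x), 8 mm thick (y 0 to 8 mm), 24 mm high. Origin: at counter level, foot of the middle of its front face; -y points away from that face, to where the box stands and the tape is drawn. The hook bears on its back face (y 8 mm); behind it a 3 mm thick foot to y 36 mm. Free length for the tape: x -120 to 0 mm (best -60); the box stands beyond x +25 mm.
- gift_box: Loose white lidded card box, 90 mm (x) by 100 mm (y) by 55 mm high, about 0.6 kg, square to the ledge, standing on its -y side with a gap to it. Origin: centre of the underside. Its front face is the one away from the ledge (-y).
- box_front (a point): Point at the bottom middle of the gift box's front face (the -y face), axes as the box. The tape's mouth must come level with this face, that is the same distance from the ledge (110 to 150 mm).
- tape_case: Loose tape measure: black case, steel side discs, 84 mm long (x), 40 thick (y), 66 high, 0.75 kg, on a flat rubber foot. Origin: centre of the underside. The blade leaves at +x. Grip it across its thickness at x about -12 mm, 42 mm up (lock button: 80 mm up). Standing flat on its foot it stays put against the spring when let go; off the counter it does not.
- mouth (a point): Middle of the mouth, on the case's front (+x) face, 42 mm ahead of the case's origin and 28 mm up.
- hook_face (a point): On the hook at the blade's end: middle of the inner face (looking back to the case) of its down-turned lip. The lip is 25 mm wide, 3 thick and reaches from 30 down to 12 mm above the case's underside; the blade's underside is 26 mm up. With the blade in, this face is 26 mm ahead of the mouth, so the 8 mm strip passes between.
- tape_out (a joint): How far the blade is drawn out beyond its rest, m: 0 at rest (hook 26 mm ahead of the mouth) to 0.15. A spring draws it in: about 2.3 N at rest, 2.9 N at 0.12.
- lock_travel (a joint): Travel of the lock button, m: 0 up (free). Brake wear differs each time: somewhere between 0.0025 and 0.011 the button meets the brake and stops hard, clamping the blade, and stays there. Stopped short of that it clamps nothing. It needs about 5 N to move; press until 10 to 15 N is felt. Over 30 N is forcing it.
- bell: Bystander: steel counter bell on a black base, 72 mm across, 47 mm high, some way before the box. Origin: centre of the underside.
- perfume: Bystander: amber glass bottle, 48 mm across, 110 mm high, behind the ledge. Origin: centre of the underside.
- ring_box: Bystander: grey cloth-covered box, 55 by 55 by 40 mm, behind the ledge. Origin: centre of the underside.
- lock: Lock button: dark ribbed steel pad, 28 by 26 mm, on top of the case near its front. Its top is 10 mm above this origin, 80 mm above the case's underside when up; it lies 16 mm ahead of the case's origin. Pushed straight down. Axes as the case.
- blade_inner: Inner section of the steel blade, 22 mm wide; it slides out half as far as the blade's end and carries the brake spine. Origin and axes: as the case's, shifted along x by half of tape_out. The lock's shoe must bear on it with more than 1.5 N at the end: that is what locked means. A button pushed home is held there by its own spring with about 8 N.

How it is judged:
By the outcome, as a careful person would: the job done as asked, in the order asked, and still so for the second after the job is handed in, with the robot touching nothing.
It also fails if it takes over 51 s, if anything falls off the work surface, if the arm or the gripper's body presses on something with over 40 N, if the wrist force passes 120 N, or if a joint passes its speed limit or range.

## Robot

A 6-joint arm with a two-finger parallel gripper is mounted at the origin on the work surface. World frame = base frame: x ahead of the robot, y to its left, z up, the work surface at z = 0. Lengths are in m, angles in rad, forces in N, time in s.
With the tool pointing down it reaches from about 0.25 to 0.8 m from the base axis. Payload 8.5 kg.
Tool frame: the origin (TCP) lies between the finger pads; the fingertips stand 19 mm ahead of it and the grasp point (between the pads) is the TCP; z points along the fingers, y is the line along which they close (so a half turn about z gives the same grasp; the last joint's range is limited). The gripper opens to 85 mm and grips with 20 to 120 N. Pads are 22 mm wide; open, the fingers measure 114 mm over their backs; the gripper's body (76 mm by 85 mm) begins 54 mm behind the grasp point. The pads swing forward as they close: fully open they stand 13 mm farther back than shut.
Start: joints at [-1.281, 0.238, -0.013, 1.319, 0, 1.571], TCP at [0.15, -0.503, 0.226] pointing down, gripper open.
Joint ranges: [-2.66, 2.66], [-1.03, 1.9], [-1.14, 1.46], [-1.82, 2.27], [-1.45, 1.34], [-3.14, 3.14]. Speed limits (rad/s): [2.22, 2.22, 2.79, 3.14, 3.14, 3.14].

## Interface

Orientations are given as a unit quaternion [w, x, y, z].
In Python, from plant import arm, optics gives the robot as it stands. The module is installed in compiled form; this text tells all that it offers.
- The arm moves only by the tool play_rows, never from a script. Its argument "series" is a list of rows, each a list of 3 entries, a list of its own where there are three numbers: the closure in counts, from 0 (fully open) to 255 (shut), then the shift along the tool's x, y, z in m, then the turn, a rotation vector about the tool's x, y, z in rad. A call has 1 to 5 rows; each row is the pose to reach, as a shift and turn from the pose commanded when the call began, along the tool's axes at that moment; what a row does not reach only later rows make up. A row lasts 1/12 s, in which the tool goes at most 41.7 mm and 7.16 degrees, less where a joint would pass 70% of its speed; a pose out of reach is approached as far as the arm can. A call with a gripper value outside its range is refused whole. The fingers move at their own pace and stop on an object; "grip_force" is the grip in N (left out, the last holds). Time passes only in rows, so rows that repeat a pose let the fingers close. It gives the time, the measured TCP pose, the force, the opening and the grip force at its end, in the units of the state.
- arm.read_state(): the state, without advancing time (a new reading comes with each control period).
- optics.camera(name): name is "side" or "top" or "wrist"; returns a dict with "img" (400x640x3 uint8, blue, green, red), "fov_y" (degrees; the focal length in pixels is half the picture's height over the tangent of half this angle, whatever the lens; pixels are square), "cx", "cy" (the principal point, pixels), "k1" (the pictures are not rectified: a ray, as slopes to the right and down, at radius r is drawn at 1 + k1 r^2 times it, then the intrinsics apply), "origin" and "orientation" of the camera in the world. Camera axes: x right, y down, z forward; pixel columns grow to the right and rows downward; lengths in m; the calibration is good to about 2 mm. A picture is of the moment at which its call begins. There is no depth.
- arm.sign_off(): hands the job in; it is judged then, once.
The state is a dict: "time_s": time; "qpos": joint angles; "joint_vel": joint speeds; "tau": joint torques, N m; "eef_pos": TCP position; "tcp_rot": TCP orientation; "force": force on the tool from outside, world axes, zero at the start; "wrist_torque": the same for the moment, N m; "gripper_width": opening from 0.0 (shut) to 1.0 (fully open); "finger_force": force on a finger pad.
Only numpy, scipy, OpenCV 4.12 (cv2) and the standard library are available. Lean on these libraries where they do the work, as an engineer would, in place of code of your own. Each camera call takes 0.05 s, during which the arm holds its last target. There are 200 camera calls.

## Working session

There is one attempt and no reset: what is moved stays moved. The work goes in short steps, Python scripts to look and compute and a tool call to move; the robot and the scene stay as the last step left them, time stands still between calls to the robot, and variables do not carry over. Pictures are saved under pics/ and viewed, at most 10 in all, crops included, and the job is handed in when it is done.

Besides the shell and the picture viewer there is one more tool, called after "Request:" as a command line: name --argument value ..., lists and objects as JSON in quotes. play_rows: Moves the arm, as the interface text tells. Its arguments: {"type":"object","properties":{"series":{"type":"array"},"grip_force":{"type":"number"}},"required":["series"]}

```bash
mkdir -p pics
cat > h.py <<'E'
import numpy as np, cv2
from scipy.spatial.transform import Rotation as R
from plant import arm, optics
def shot(n,f):
    c=optics.camera(n); cv2.imwrite(f'pics/{f}.png',c['img'])
    import pickle; pickle.dump(c,open(f'pics/{f}.pkl','wb')); return c
def load(f):
    import pickle; return pickle.load(open(f'pics/{f}.pkl','rb'))
def q(o): return R.from_quat([o[1],o[2],o[3],o[0]])
def K(c):
    f=c['img'].shape[0]/2/np.tan(np.radians(c['fov_y'])/2)
    return np.array([[f,0,c['cx']],[0,f,c['cy']],[0,0,1.]])
def px2w(c,uv,z):
    p=cv2.undistortPoints(np.array(uv,float).reshape(-1,1,2),K(c),np.array([c['k1'],0,0,0]))[:,0]
    d=q(c['orientation']).apply(np.c_[p,np.ones(len(p))]); o=np.array(c['origin'])
    z=np.broadcast_to(z,len(d))
    return o+d*((z-o[2])/d[:,2])[:,None]
def w2px(c,X):
    r=q(c['orientation']).inv(); X=np.atleast_2d(X).astype(float)
    p=r.apply(X-np.array(c['origin']))
    return cv2.projectPoints(p,np.zeros(3),np.zeros(3),K(c),np.array([c['k1'],0,0,0]))[0][:,0]
def st():
    s=arm.read_state()
    for k in s: print(k,np.round(s[k],4))
    return s
E
python3 - <<'E'
from h import *
for n in ['top','side']:
    c=shot(n,n+'0'); print({k:np.round(c[k],4) for k in c if k!='img'})
s=st(); print(q(s['tcp_rot']).as_matrix().round(3))
E
```

```text
{'fov_y': np.float64(55.1164), 'cx': np.float64(315.2262), 'cy': np.float64(203.9867), 'k1': np.float64(-0.043), 'origin': array([0.4314, 0.0566, 0.8423]), 'orientation': array([ 0.086 , -0.693 ,  0.7108, -0.0841])}
{'fov_y': np.float64(45.3363), 'cx': np.float64(318.6201), 'cy': np.float64(203.3099), 'k1': np.float64(0.02), 'origin': array([0.4578, 0.7563, 0.8108]), 'orientation': array([ 0.0483, -0.0986,  0.9176, -0.382 ])}
time_s 0.1
qpos [-1.281   0.2387 -0.0142  1.3192 -0.      1.5708]
joint_vel [-0.0002 -0.0012  0.0014  0.0021  0.0021  0.0003]
tau [-2.80000e-03 -5.39721e+01  3.46999e+01  1.33000e-02 -1.00000e-04
  0.00000e+00]
eef_pos [ 0.1499 -0.5028  0.2252]
tcp_rot [-6.000e-04  9.895e-01  1.444e-01 -1.000e-04]
force [-0.7367 -0.9515 -0.0824]
wrist_torque [-0.0283  0.0357  0.034 ]
finger_force 0.0
gripper_width 1.0024
[[ 0.958  0.286 -0.   ]
 [ 0.286 -0.958  0.001]
 [-0.    -0.001 -1.   ]]
```

View pics/top0.png

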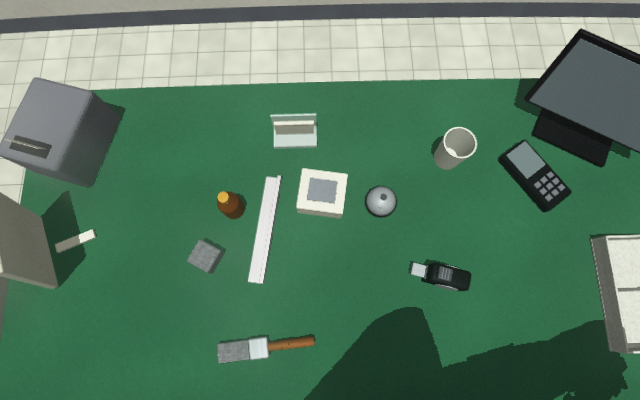

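View pics/side0.png

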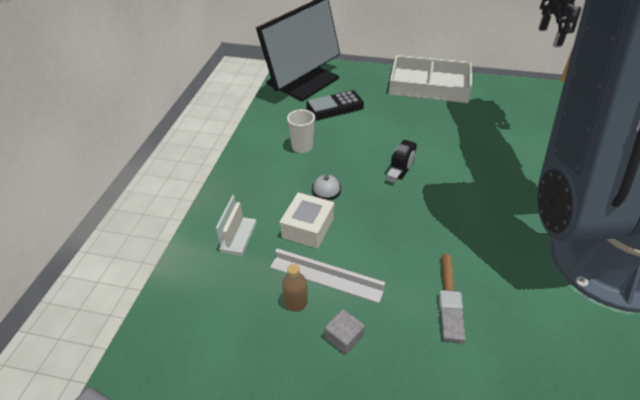

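The top view shows the ledge from about (275,178) to (253,282), the box at (322,193), the bell at (381,201), and the tape case at (447,276) with its hook to the left at (415,269). I'll enlarge this for detail.

Run:
```python
from h import *
c=load('top0')
im=c['img'][160:300,235:485]
cv2.imwrite('pics/top0c.png',cv2.resize(im,None,fx=3.2,fy=3.2,interpolation=cv2.INTER_CUBIC))
c=load('side0')
im=c['img'][130:310,250:430]
cv2.imwrite('pics/side0c.png',cv2.resize(im,None,fx=3.3,fy=3.3,interpolation=cv2.INTER_CUBIC))
```

```text
(no output)
```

View pics/top0c.png

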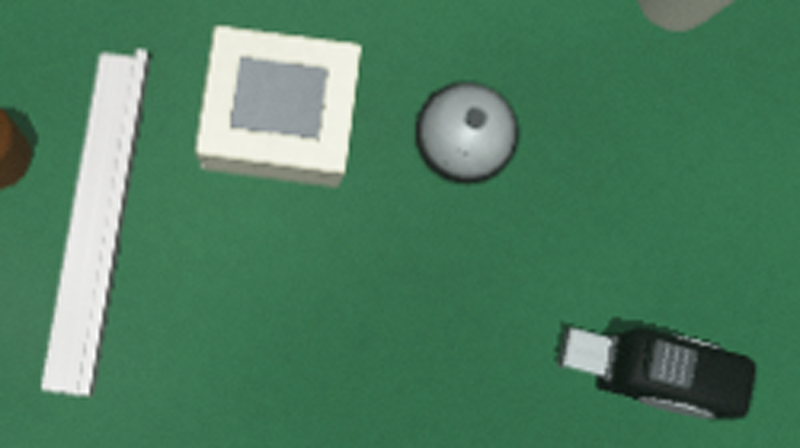

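View pics/side0c.png

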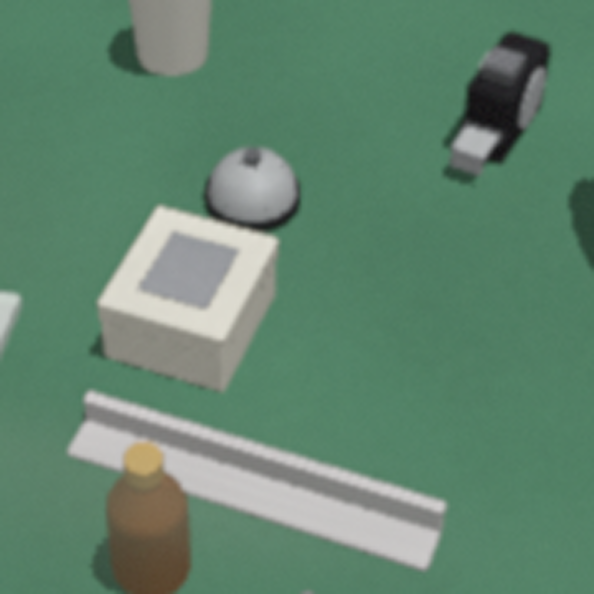

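```bash
cat > fit.py <<'E'
from h import *
from scipy.optimize import least_squares
T,S=load('top0'),load('side0')
t=lambda *p:(np.array(p)+.5)/3.2-.5+[235,160]
s=lambda *p:(np.array(p)+.5)/3.3-.5+[250,130]
def fit(name,obs,x0):
    def f(x):
        r=[]
        for c,L,uv in obs:
            L=np.array(L,float)
            X=np.c_[L[:,:2]@np.array([[np.cos(x[2]),np.sin(x[2])],[-np.sin(x[2]),np.cos(x[2])]])+x[:2],L[:,2]]
            r.append((w2px(c,X)-uv).ravel())
        return np.concatenate(r)
    o=least_squares(f,x0,x_scale=[.01,.01,.1]); print(name,o.x[:2].round(4),np.degrees(o.x[2]).round(2),o.fun.round(1)); return o.x
b=[(.045,.05,.055),(.045,-.05,.055),(-.045,-.05,.055),(-.045,.05,.055)]
tb=t((215,26),(361,45),(345,175),(197,156)); sb=s((100,301),(160,206),(278,238),(218,338))
print(px2w(T,tb,.055).round(4)); print(px2w(S,sb,.055).round(4))
g=px2w(T,tb,.055).mean(0); a=px2w(T,tb,.055); d=a[0]-a[3]; yaw=np.arctan2(d[1],d[0])
fit('boxT',[(T,b,tb)],[g[0],g[1],yaw]); fit('boxS',[(S,b,sb)],[g[0],g[1],yaw])
l=[(.12,0,.024),(-.12,0,.024)]
tl=t((148,50),(91,396)); sl=s((90,392),(446,502))
m=px2w(T,tl,.024).mean(0)
fit('ledT',[(T,l+[(.12,.036,.003),(-.12,.036,.003)],np.r_[tl,t((100,53),(42,390))])],[m[0],m[1],yaw])
fit('ledS',[(S,l+[(.12,.036,.003),(-.12,.036,.003)],np.r_[sl,s((68,452),(430,568))])],[m[0],m[1],yaw])
k=[(.030,.013,.08),(.002,.013,.08),(.002,-.013,.08),(.030,-.013,.08)]
h=[(.071,.0125,.030),(.071,-.0125,.030)]
# case +x points image-left; its +y = image-down
tk=t((650,381),(690,388),(697,346),(655,340)); th=t((561,370),(566,327))
m=px2w(T,tk,.08).mean(0)
fit('tape',[(T,k+h,np.r_[tk,th])],[m[0],m[1],yaw+np.pi/2])
print(px2w(S,s((463,160),(449,148),(540,38)),[.03,.03,.06]).round(4))
# bell top, perfume cap, ring
print('bell',px2w(T,t((468,132)),.02),'perf',px2w(T,[(223,197)],.11),'ring',px2w(T,[(206,254)],.04))
E
python3 fit.py
```

```text
[[ 7.067e-01  8.330e-02  5.500e-02]
 [ 6.905e-01 -1.490e-02  5.500e-02]
 [ 6.012e-01 -4.000e-04  5.500e-02]
 [ 6.166e-01  9.660e-02  5.500e-02]]
[[ 0.7042  0.0832  0.055 ]
 [ 0.6881 -0.0129  0.055 ]
 [ 0.6014  0.0014  0.055 ]
 [ 0.6211  0.0989  0.055 ]]
boxT [0.6537 0.0411] -9.01 [-0.1  0.3  0.2  0.1  0.4 -0.1 -0.5 -0.2]
boxS [0.6538 0.0424] -10.55 [-1.4 -0.2 -0.1 -0.6  0.4  0.1  1.   0.5]
ledT [0.5824 0.1511] -9.13 [-0.2  0.1 -0.1  0.   0.2 -0.   0.1 -0.1]
ledS [0.5805 0.1534] -9.21 [-0.1 -0.2  0.6 -0.1 -0.   0.2 -0.5  0.1]
tape [ 0.4682 -0.2108] 75.92 [-1.  -0.6  0.5  0.3  0.2  0.4 -0.6 -0.8  0.3 -0.4  0.7  1.3]
[[ 0.4885 -0.1321  0.03  ]
 [ 0.5002 -0.1434  0.03  ]
 [ 0.4455 -0.2512  0.06  ]]
bell [[ 0.63694727 -0.0893219   0.02      ]] perf [[0.63063754 0.2389041  0.11      ]] ring [[0.52662801 0.28834168 0.04      ]]
```

Request:
play_rows --series '[[0, [0.19, -0.09, 0.01], [0, 0, -0.52]], [0, [0.19, -0.09, 0.01], [0, 0, -0.52]], [0, [0.19, -0.09, 0.01], [0, 0, -0.52]], [0, [0.19, -0.09, 0.01], [0, 0, -0.52]], [0, [0.19, -0.09, 0.01], [0, 0, -0.52]]]'

```text
time_s: 0.52
eef_pos: [0.3056, -0.3624, 0.2155]
tcp_rot: [-0.0, 0.918, 0.397, -0.0]
force: [0.1, -1.1, 0.6]
gripper_width: 0.997
finger_force: 0.0
```

```bash
cat > go.py <<'E'
from h import *
def to(p,yaw_y):  # target TCP world pos, angle (deg) of tool y axis, tool down
    s=arm.read_state(); Rm=q(s['tcp_rot']); y=np.radians(yaw_y)
    Y=np.array([np.cos(y),np.sin(y),0]); Z=np.array([0,0,-1.]); X=np.cross(Y,Z)
    Rt=R.from_matrix(np.c_[X,Y,Z])
    print('t',round(s['time_s'],2),'pos',np.round(s['eef_pos'],4),'yawy',np.degrees(np.arctan2(*Rm.as_matrix()[[1,0],1])).round(2),'F',np.round(s['force'],1),'w',round(float(s['gripper_width']),3),'ff',np.round(s['finger_force'],1))
    print('shift',Rm.inv().apply(np.array(p)-s['eef_pos']).round(4),'turn',(Rm.inv()*Rt).as_rotvec().round(4))
E
python3 -c "
from go import *
to([.465,-.222,.20],-14); st()"
```

```text
t 0.52 pos [ 0.3056 -0.3624  0.2155] yawy -43.21 F [ 0.1 -1.1  0.6] w 0.997 ff 0.0
shift [0.2115 0.0201 0.0155] turn [-4.000e-04 -2.000e-04 -5.097e-01]
time_s 0.5167
qpos [-8.7030e-01  1.5520e-01 -1.4660e-01  1.2694e+00  1.0000e-04  1.4546e+00]
joint_vel [ 1.0536e+00 -4.5000e-02 -1.1750e-01 -7.9300e-02  5.0000e-04  9.6220e-01]
tau [-9.15650e+00 -4.89293e+01  3.34813e+01  8.42200e-01 -4.32000e-02
 -3.22050e+00]
eef_pos [ 0.3056 -0.3624  0.2155]
tcp_rot [-2.000e-04  9.178e-01  3.971e-01 -0.000e+00]
force [ 0.1112 -1.1072  0.5734]
wrist_torque [-0.0088 -0.0471 -0.0258]
finger_force 0.0
gripper_width 0.9966
```

Request:
play_rows --series '[[0, [0.04, 0.004, 0.003], [0, 0, -0.12]], [0, [0.08, 0.008, 0.006], [0, 0, -0.24]], [0, [0.12, 0.012, 0.009], [0, 0, -0.36]], [0, [0.16, 0.016, 0.012], [0, 0, -0.48]], [0, [0.2, 0.02, 0.015], [0, 0, -0.504]]]'

```text
time_s: 0.93
eef_pos: [0.4583, -0.2312, 0.2005]
tcp_rot: [-0.0, 0.79, 0.614, -0.0]
force: [1.0, -1.0, 0.4]
gripper_width: 1.001
finger_force: 0.0
```

Request:
play_rows --series '[[0, [0.011, 0, 0], [0, 0, 0]], [0, [0.011, 0, 0], [0, 0, 0]]]'

```text
time_s: 1.1
eef_pos: [0.4611, -0.2197, 0.2]
tcp_rot: [-0.001, 0.791, 0.612, -0.0]
force: [-0.4, 0.0, -0.3]
gripper_width: 0.998
finger_force: 0.0
```

```bash
python3 -c "
from go import *
to([.465,-.222,.20],-14); c=shot('wrist','w0'); print({k:np.round(c[k],4) for k in c if k!='img'})
print(w2px(c,[[.4682,-.2108,.08],[.4784,-.1701,.03],[.4855,-.142,.03]]))"
```

```text
t 1.1 pos [ 0.4611 -0.2197  0.2   ] yawy -14.5 F [-0.4  0.  -0.3] w 0.998 ff 0.0
shift [-0.0012  0.0044  0.    ] turn [-0.0016 -0.0009 -0.0088]
{'fov_y': np.float64(68.159), 'cx': np.float64(316.1141), 'cy': np.float64(200.2629), 'k1': np.float64(-0.0143), 'origin': array([ 0.4789, -0.1506,  0.3488]), 'orientation': array([ 0.1414,  0.9819, -0.1248, -0.0178])}
[[321.01882301 181.62880121]
 [320.14305999 132.20304504]
 [320.09842256 103.33434558]]
```

View pics/w0.png

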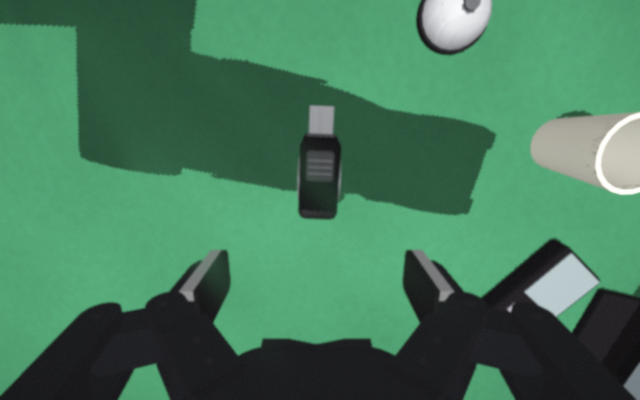

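The wrist view shows the tape case centred at (319,180), with the hook tip corners at (310,105) and (333,105), and the button at (306–334, 150–180). I'll refine the case pose from those.

Run:
```python
from go import *
c=load('w0'); g=cv2.cvtColor(c['img'],cv2.COLOR_BGR2GRAY).astype(int)
for r in (108,115,122,128,165): print(r,g[r,292:350].tolist())
print(g[96:225,320].tolist())
P=px2w(c,[(309.5,105),(333,105),(305.5,151),(333,151),(306.5,180),(334.5,180)],[.03,.03,.08,.08,.08,.08]); print(P.round(4))
h=P[:2].mean(0); b=P[2:].mean(0); d=(h-b)[:2]; yaw=np.arctan2(d[1],d[0]); print(np.degrees(yaw),np.hypot(*d),'orig from button',b[:2]-.016*d/np.hypot(*d),'from hook', h[:2]-.071*d/np.hypot(*d))
```

```text
108 [71, 71, 71, 71, 69, 68, 69, 69, 70, 71, 69, 72, 70, 69, 71, 72, 82, 110, 138, 151, 155, 154, 157, 156, 157, 156, 155, 153, 155, 155, 153, 155, 158, 155, 155, 157, 155, 155, 155, 154, 149, 134, 107, 84, 72, 72, 74, 72, 72, 73, 72, 72, 72, 71, 71, 71, 71, 73]
115 [69, 71, 71, 71, 71, 72, 71, 73, 71, 71, 72, 71, 72, 70, 71, 73, 88, 118, 145, 154, 155, 155, 155, 156, 156, 156, 154, 153, 151, 154, 153, 153, 156, 155, 158, 154, 155, 155, 154, 153, 147, 126, 95, 77, 74, 74, 72, 74, 72, 72, 72, 73, 70, 73, 72, 72, 72, 71]
122 [71, 70, 69, 71, 71, 71, 70, 71, 73, 70, 70, 72, 71, 72, 73, 78, 94, 123, 146, 153, 152, 152, 154, 155, 154, 153, 152, 149, 147, 151, 151, 153, 154, 155, 154, 154, 156, 155, 154, 152, 138, 115, 86, 75, 74, 72, 70, 72, 74, 73, 71, 72, 74, 72, 73, 74, 73, 74]
128 [73, 71, 71, 72, 70, 72, 71, 72, 72, 72, 70, 70, 72, 72, 73, 79, 99, 126, 145, 151, 153, 151, 152, 153, 155, 151, 149, 149, 151, 150, 150, 149, 153, 154, 154, 154, 153, 153, 152, 146, 128, 103, 81, 72, 70, 71, 71, 70, 70, 71, 73, 70, 72, 70, 71, 74, 70, 72]
165 [76, 76, 75, 75, 79, 88, 94, 87, 61, 45, 43, 43
[... 318 characters left out ...]
151, 150, 151, 148, 151, 149, 150, 147, 140, 120, 92, 72, 58, 43, 27, 22, 22, 24, 24, 25, 26, 26, 26, 26, 29, 32, 45, 56, 65, 69, 67, 69, 72, 71, 75, 83, 93, 93, 81, 73, 73, 79, 86, 93, 87, 77, 72, 74, 85, 90, 91, 82, 74, 73, 71, 70, 66, 59, 49, 46, 43, 41, 44, 43, 45, 44, 45, 45, 42, 43, 42, 39, 42, 40, 40, 40, 39, 37, 37, 35, 39, 36, 36, 34, 34, 36, 39, 46, 49, 50, 47, 46, 44, 48, 71, 105, 134, 144, 144, 146, 143]
[[ 0.4745 -0.1409  0.03  ]
 [ 0.4979 -0.1469  0.03  ]
 [ 0.4616 -0.1798  0.08  ]
 [ 0.4856 -0.186   0.08  ]
 [ 0.4555 -0.2059  0.08  ]
 [ 0.4807 -0.2124  0.08  ]]
73.57594710975874 0.054399941095419485 orig from button [ 0.46633955 -0.2114036 ] from hook [ 0.46616988 -0.21197917]
```

Request:
play_rows --series '[[0, [-0.001, 0.001, 0.04], [0, 0, 0]], [0, [-0.002, 0.003, 0.08], [0, 0, 0]], [0, [-0.0024, 0.0034, 0.12], [0, 0, 0]], [0, [-0.0024, 0.0034, 0.15], [0, 0, 0]], [0, [-0.0024, 0.0034, 0.158], [0, 0, 0]]]'

```text
time_s: 1.57
eef_pos: [0.4588, -0.2252, 0.0387]
tcp_rot: [-0.003, 0.793, 0.61, -0.002]
force: [-1.7, -0.1, -0.5]
gripper_width: 1.003
finger_force: 0.0
```

Request:
play_rows --series '[[255, [0, 0, 0], [0, 0, 0]], [255, [0, 0, 0], [0, 0, 0]], [255, [0, 0, 0], [0, 0, 0]], [255, [0, 0, 0], [0, 0, 0]], [255, [0, 0, 0], [0, 0, 0]]]' --grip_force 60

```text
time_s: 1.98
eef_pos: [0.4635, -0.2263, 0.0452]
tcp_rot: [0.001, 0.792, 0.61, 0.0]
force: [-2.9, -0.6, 10.0]
gripper_width: 0.455
finger_force: 59.4
```

Request:
play_rows --series '[[255, [0, 0, 0], [0, 0, 0]], [255, [0, 0, 0], [0, 0, 0]], [255, [0, 0, 0], [0, 0, 0]], [255, [0, 0, 0], [0, 0, 0]]]'

```text
time_s: 2.32
eef_pos: [0.4635, -0.2263, 0.0452]
tcp_rot: [0.002, 0.792, 0.61, 0.0]
force: [-3.5, -0.1, 9.8]
gripper_width: 0.452
finger_force: 59.4
```

```bash
python3 -c "
from go import *
to([.4638,-.2229,.042],-14.5); c=shot('wrist','w1')"
```

```text
t 2.32 pos [ 0.4635 -0.2263  0.0452] yawy -14.75 F [-3.5 -0.1  9.8] w 0.452 ff 59.4
shift [ 0.0033 -0.0006  0.0032] turn [ 0.0031  0.0013 -0.0044]
```

View pics/w1.png

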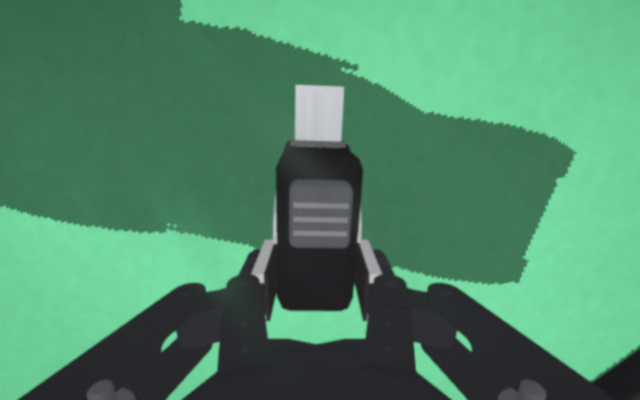

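Case gripped; the hook corners are at (295,85) and (344,86), the button at (289–352, 180–248). I'll compute where the case sits in the tool frame and the approach move.

```bash
cat > tgt.py <<'E'
from go import *
LED=np.array([.5815,.152]); LY=np.radians(-9.15)
ex=np.array([np.cos(LY),np.sin(LY)]); ey=np.array([-np.sin(LY),np.cos(LY)])
led=lambda x,y:LED+x*ex+y*ey
inled=lambda p:np.array([(np.array(p)[:2]-LED)@ex,(np.array(p)[:2]-LED)@ey])
E
python3 - <<'E'
from tgt import *
c=load('w1'); s=arm.read_state(); Rm=q(s['tcp_rot'])
g=cv2.cvtColor(c['img'],cv2.COLOR_BGR2GRAY).astype(int)
P=px2w(c,[(294.5,85),(344.5,86),(289.5,180),(352.5,180),(288.5,248),(350.5,248)],[.03,.03,.08,.08,.08,.08])
L=Rm.inv().apply(P-s['eef_pos']); print(L.round(4)); h=L[:2].mean(0);b=L[2:].mean(0);print(h,b,np.degrees(np.arctan2(*(h-b)[[1,0]])))
print('orig x from hook',h[0]-.071,'from button',b[0]-.016)
p=led(-.06,-.10); print('case tgt',p, 'box front y',inled(np.array([.6537,.0415])-.05*ey))
# tcp is ~ 12-15mm behind case origin
to([*(p-.0135*ey),.095],-9.15)
E
```

```text
[[ 0.0855 -0.0111  0.015 ]
 [ 0.0851  0.0149  0.0151]
 [ 0.0462 -0.0105 -0.0349]
 [ 0.0462  0.0143 -0.0348]
 [ 0.0169 -0.0116 -0.0349]
 [ 0.0169  0.0145 -0.0348]]
[0.08530183 0.00186805 0.01506849] [ 0.03155917  0.00170335 -0.03486253] 0.17558737738445915
orig x from hook 0.014301834660639598 from button 0.015559174649988267
case tgt [0.50636151 0.06281364] box front y [ 0.08885296 -0.14761271]
t 2.37 pos [ 0.4635 -0.2262  0.0452] yawy -14.75 F [-3.7 -0.7  9.8] w 0.455 ff 59.4
shift [ 0.277  -0.0306 -0.0503] turn [ 0.003   0.0014 -0.0978]
```

Request:
play_rows --series '[[255, [0, 0, -0.025], [0, 0, 0]], [255, [0.02, 0, -0.05], [0, 0, -0.02]], [255, [0.055, -0.006, -0.053], [0, 0, -0.04]], [255, [0.09, -0.01, -0.053], [0, 0, -0.06]], [255, [0.125, -0.014, -0.053], [0, 0, -0.098]]]'

```text
time_s: 2.78
eef_pos: [0.481, -0.1, 0.0971]
tcp_rot: [0.001, 0.761, 0.649, 0.0]
force: [-0.6, 1.4, -9.4]
gripper_width: 0.45
finger_force: 62.9
```

Request:
play_rows --series '[[255, [0.035, 0, 0], [0, 0, 0]], [255, [0.07, 0, 0], [0, 0, 0]], [255, [0.105, 0, 0], [0, 0, 0]], [255, [0.13, 0, 0], [0, 0, 0]], [255, [0.14, 0, 0], [0, 0, 0]]]'

```text
time_s: 3.2
eef_pos: [0.5034, 0.0405, 0.0964]
tcp_rot: [-0.0, 0.76, 0.65, 0.001]
force: [1.1, -0.2, -8.4]
gripper_width: 0.448
finger_force: 62.8
```

Request:
play_rows --series '[[255, [0, 0, 0], [0, 0, 0]], [255, [0, 0, 0], [0, 0, 0]], [255, [0, 0, 0], [0, 0, 0]]]'

```text
time_s: 3.45
eef_pos: [0.5027, 0.0366, 0.096]
tcp_rot: [0.0, 0.761, 0.649, -0.0]
force: [0.2, -0.5, -8.7]
gripper_width: 0.451
finger_force: 62.9
```

Run:
```python
from tgt import *
to([*(led(-.06,-.10)-.0135*ey),.095],-9.15); c=shot('wrist','w2'); st()
```

```text
t 3.45 pos [0.5027 0.0366 0.096 ] yawy -9.12 F [ 0.2 -0.5 -8.7] w 0.451 ff 62.9
shift [ 0.013  -0.0005  0.001 ] turn [-0.0003  0.0005  0.0005]
time_s 3.5
qpos [ 7.240e-02  2.831e-01 -3.008e-01  9.871e-01 -3.000e-04  1.803e+00]
joint_vel [-0.0085 -0.0007  0.0009 -0.0028  0.0006  0.0029]
tau [ 7.27200e-01 -5.77412e+01  3.37468e+01 -1.73000e-02  1.64200e-01
 -4.60000e-03]
eef_pos [0.5028 0.0364 0.0959]
tcp_rot [ 1.000e-04  7.613e-01  6.484e-01 -2.000e-04]
force [-0.7394  0.4057 -8.5498]
wrist_torque [-0.1681  0.0159 -0.0155]
finger_force 62.9047
gripper_width 0.4524
```

View pics/w2.png

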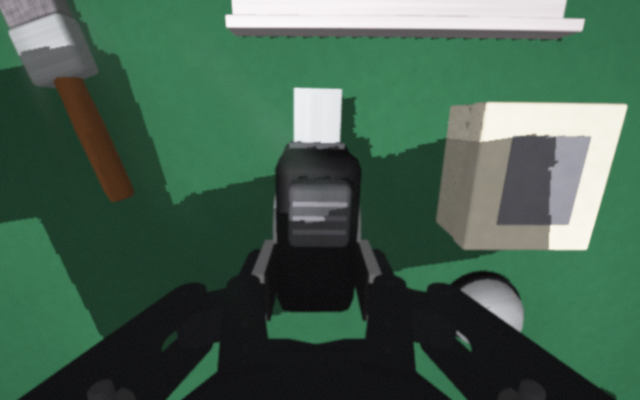

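The ledge's strip top runs from about (227,27) to (580,31). The box's top front corners are (464,249) and (588,249), and its bottom front-left corner is about (437,222). The hook is at (294–342, 88), short of the ledge.

Run:
```python
from tgt import *
c=load('w2')
P=px2w(c,[(227,28),(580,32.5),(228,15),(584,19)],.024); print(P.round(4)); 
d=P[1]-P[0]; print(np.hypot(*d[:2]),np.degrees(np.arctan2(d[1],d[0])),np.hypot(*(P[3]-P[2])[:2])); m=(P[0]+P[1])/2; print('ledge',m)
B=px2w(c,[(464,249),(588,249),(485,103),(625,104),(437,222),(449,104)],[.055]*4+[0]*2); print(B.round(4)); print('led frame',[inled(b).round(4) for b in B])
a=np.radians(np.degrees(np.arctan2(d[1],d[0]))); n=np.array([-np.sin(a),np.cos(a)])
print('rel to wrist ledge',[round(float((b-m)[:2]@n),4) for b in B])
s=arm.read_state(); print('tcp in wrist-ledge', (s['eef_pos']-m)[:2]@n, (s['eef_pos']-m)[:2]@np.array([np.cos(a),np.sin(a)]))
dz=s['eef_pos'][2]-.0452
H=px2w(c,[(293.5,88),(342,89.5),(290,181),(350,181),(289,246),(348,246)],np.array([.03,.03,.08,.08,.08,.08])+dz)
print(q(s['tcp_rot']).inv().apply(H-s['eef_pos']).round(4))
```

```text
[[0.4641 0.1706 0.024 ]
 [0.699  0.1314 0.024 ]
 [0.4666 0.178  0.024 ]
 [0.701  0.1394 0.024 ]]
0.23806531736442502 -9.47197700201124 0.23757601697461894
ledge [0.58154526 0.15101267 0.024     ]
[[ 6.028e-01 -1.000e-04  5.500e-02]
 [ 6.912e-01 -1.470e-02  5.500e-02]
 [ 6.174e-01  9.690e-02  5.500e-02]
 [ 7.046e-01  8.300e-02  5.500e-02]
 [ 6.052e-01 -1.000e-03  0.000e+00]
 [ 6.191e-01  9.750e-02  0.000e+00]]
led frame [array([ 0.0452, -0.1468]), array([ 0.1348, -0.1472]), array([ 0.0442, -0.0487]), array([ 0.1325, -0.0485]), array([ 0.0478, -0.1472]), array([ 0.0458, -0.0478])]
rel to wrist ledge [-0.1456, -0.1454, -0.0475, -0.0468, -0.146, -0.0466]
tcp in wrist-ledge -0.12605653561259253 -0.058810604474368776
[[ 0.0843 -0.0119  0.0152]
 [ 0.0836  0.0134  0.0152]
 [ 0.046  -0.0105 -0.0348]
 [ 0.0461  0.0132 -0.0348]
 [ 0.018  -0.0116 -0.0348]
 [ 0.018   0.0133 -0.0348]]
```

Request:
play_rows --series '[[255, [0.02, 0, 0], [0, 0, 0]], [255, [0.045, 0, 0], [0, 0, 0]], [255, [0.061, 0, 0], [0, 0, 0]], [255, [0.061, 0, 0], [0, 0, 0]], [255, [0.061, 0, 0], [0, 0, 0]]]'

```text
time_s: 3.92
eef_pos: [0.5127, 0.097, 0.0958]
tcp_rot: [0.0, 0.761, 0.649, -0.0]
force: [0.2, -1.4, -9.0]
gripper_width: 0.451
finger_force: 62.2
```

Request:
play_rows --series '[[255, [0, 0, 0.015], [0, 0, 0]], [255, [0, 0, 0.03], [0, 0, 0]], [255, [0, 0, 0.04], [0, 0, 0]], [255, [0, 0, 0.046], [0, 0, 0]], [255, [0, 0, 0.046], [0, 0, 0]]]'

```text
time_s: 4.33
eef_pos: [0.5117, 0.0965, 0.0486]
tcp_rot: [-0.001, 0.761, 0.648, -0.001]
force: [-0.8, -0.3, -8.1]
gripper_width: 0.448
finger_force: 62.1
```

Run:
```python
from tgt import *
to([*led(-.06,-.0652),.048],-9.3); c=shot('wrist','w3'); print(inled(arm.read_state()['eef_pos']))
```

```text
t 4.33 pos [0.5117 0.0965 0.0486] yawy -9.17 F [-0.8 -0.3 -8.1] w 0.448 ff 62.1
shift [0.0007 0.0001 0.0006] turn [-0.0024  0.0009  0.0022]
[-0.05956644 -0.06554148]
```

View pics/w3.png

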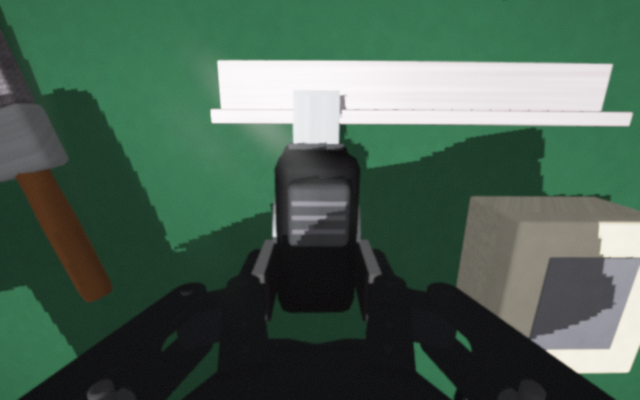

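The hook (front edge at row 91) lies past the strip top (rows 110–123), so the lip is behind the ledge. Next is the draw back.

Request:
play_rows --series '[[255, [-0.012, 0, 0], [0, 0, 0.002]], [255, [-0.03, 0, 0], [0, 0, 0.002]], [255, [-0.05, 0, 0], [0, 0, 0.002]], [255, [-0.07, 0, 0], [0, 0, 0.002]], [255, [-0.09, 0, 0], [0, 0, 0.002]]]'

```text
time_s: 4.8
eef_pos: [0.4988, 0.0081, 0.0509]
tcp_rot: [-0.0, 0.761, 0.648, 0.001]
force: [-0.9, 2.5, -7.5]
gripper_width: 0.452
finger_force: 62.3
```

Request:
play_rows --series '[[255, [-0.018, 0, 0], [0, 0, 0]], [255, [-0.03, 0, 0], [0, 0, 0]], [255, [-0.04, 0, 0], [0, 0, 0]], [255, [-0.045, 0, 0], [0, 0, 0]], [255, [-0.045, 0, 0], [0, 0, 0]]]'

```text
time_s: 5.22
eef_pos: [0.4914, -0.0364, 0.0501]
tcp_rot: [0.0, 0.762, 0.648, 0.0]
force: [0.4, 2.7, -8.3]
gripper_width: 0.451
finger_force: 62.2
```

Request:
play_rows --series '[[255, [0, 0, 0], [0, 0, 0]], [255, [0, 0, 0], [0, 0, 0]]]'

```text
time_s: 5.38
eef_pos: [0.4917, -0.0352, 0.0499]
tcp_rot: [-0.0, 0.762, 0.648, 0.0]
force: [0.1, 2.9, -6.4]
gripper_width: 0.449
finger_force: 62.3
```

Run:
```python
from tgt import *
to([*led(-.06,-.203),.0452],-9.3); c=shot('wrist','w4'); t=shot('top','t4'); print(inled(arm.read_state()['eef_pos']))
a=cv2.resize(c['img'],(480,300)); b=cv2.resize(t['img'][160:300,235:485],None,fx=1.92,fy=1.92,interpolation=cv2.INTER_CUBIC)
cv2.imwrite('pics/w4v.png',cv2.resize(c['img'],(800,500),interpolation=cv2.INTER_CUBIC))
```

```text
t 5.38 pos [ 0.4917 -0.0352  0.0499] yawy -9.2 F [ 0.1  2.9 -6.4] w 0.449 ff 62.3
shift [-0.0039 -0.0011  0.0047] turn [ 0.0005 -0.0006  0.0017]
[-0.05895499 -0.19907574]
```

View pics/w4v.png

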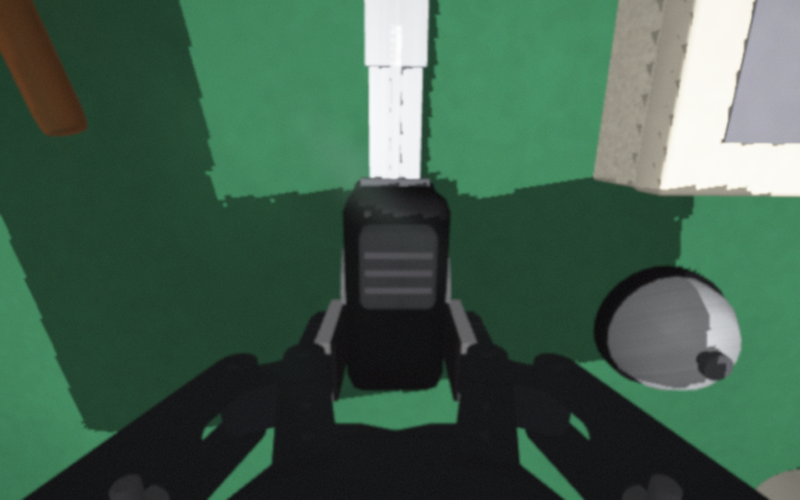

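Tape hooked and drawn (spring force 2.9 N felt, blade visible). The box's front top edge is at about (528,153.6)–(639,156), its bottom front corner at about (477,144), the mouth lip at about (288–344,145), and the button at (288–350, 179–248), all in raw pixels.

Run:
```python
from tgt import *
c=load('w4'); s=arm.read_state(); dz=s['eef_pos'][2]-.0452
B=px2w(c,[(528,153.8),(639,156),(477,144)],[.055,.055,0]); print('box',[inled(b).round(4) for b in B])
H=px2w(c,[(288,179.5),(349,179.5),(288.5,247.5),(349,247.5)],.08+dz); print('btn',[inled(b).round(4) for b in H])
for z in (.030,.035,.04): print('lip',z,[inled(b).round(4) for b in px2w(c,[(288,145),(344,145)],z+dz)])
print('mouth from btn',np.mean([inled(b) for b in H],0)+[0,.026],'tcp',inled(s['eef_pos']))
g=cv2.cvtColor(c['img'],cv2.COLOR_BGR2GRAY)
print(g[135:260,317].tolist())
# top view: box front edge & case
t=load('t4'); print(w2px(t,[[*led(.05,-.147),.055],[*led(-.06,-.147),.028]]))
cv2.imwrite('pics/fin.png',np.vstack([cv2.resize(t['img'][165:290,245:445],(800,500),interpolation=cv2.INTER_CUBIC)]))
```

```text
box [array([ 0.0447, -0.1465]), array([ 0.101 , -0.1474]), array([ 0.0486, -0.1472])]
btn [array([-0.07  , -0.1527]), array([-0.046 , -0.1528]), array([-0.0706, -0.182 ]), array([-0.045 , -0.1821])]
lip 0.03 [array([-0.0742, -0.1444]), array([-0.0435, -0.1444])]
lip 0.035 [array([-0.0737, -0.1439]), array([-0.044 , -0.1439])]
lip 0.04 [array([-0.0733, -0.1434]), array([-0.0444, -0.1434])]
mouth from btn [-0.05788945 -0.14140482] tcp [-0.05895499 -0.19907574]
[244, 244, 243, 243, 243, 241, 233, 202, 147, 122, 106, 83, 64, 52, 40, 30, 27, 28, 33, 31, 36, 37, 36, 40, 40, 42, 45, 43, 47, 47, 46, 49, 53, 54, 58, 61, 62, 63, 57, 48, 39, 42, 37, 42, 45, 51, 54, 54, 56, 56, 57, 57, 57, 58, 58, 58, 60, 58, 58, 57, 58, 58, 57, 56, 56, 57, 65, 73, 81, 82, 79, 74, 68, 57, 56, 53, 55, 53, 54, 56, 61, 69, 77, 82, 80, 77, 66, 58, 54, 54, 53, 55, 53, 56, 61, 69, 77, 82, 80, 74, 64, 56, 55, 54, 55, 52, 55, 53, 52, 50, 48, 43, 31, 23, 18, 21, 18, 19, 18, 18, 17, 20, 19, 20, 19]
[[342.66955953 211.42315559]
 [335.68483426 264.69621142]]
```

View pics/fin.png

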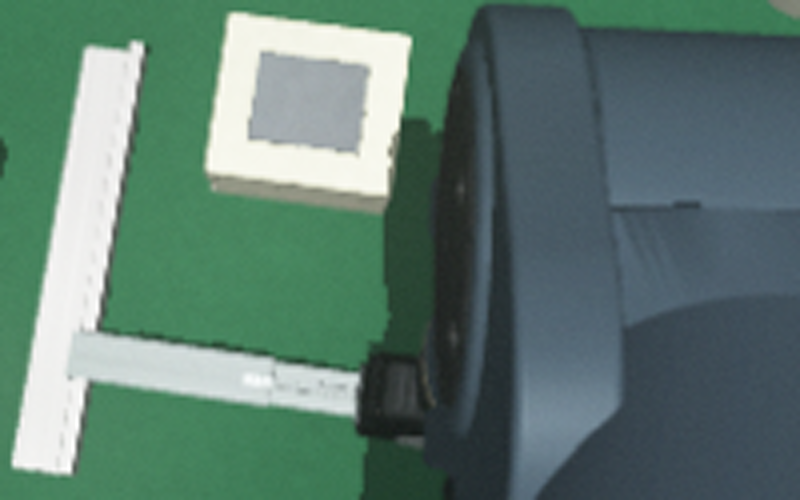

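Request:
play_rows --series '[[255, [-0.003, 0, 0], [0, 0, 0]], [255, [-0.0043, 0, 0.001], [0, 0, 0]], [255, [-0.0043, 0, 0.003], [0, 0, 0]], [255, [-0.0043, 0, 0.005], [0, 0, 0]], [255, [-0.0043, 0, 0.005], [0, 0, 0]]]'

```text
time_s: 5.9
eef_pos: [0.4907, -0.0408, 0.0455]
tcp_rot: [0.001, 0.762, 0.648, -0.0]
force: [-3.2, -1.8, 4.3]
gripper_width: 0.45
finger_force: 63.6
```

Request:
play_rows --series '[[255, [0, 0, 0.001], [0, 0, 0]], [255, [0, 0, 0.001], [0, 0, 0]]]'

```text
time_s: 6.07
eef_pos: [0.4906, -0.041, 0.0453]
tcp_rot: [0.001, 0.762, 0.648, -0.0]
force: [-6.8, -3.7, 15.4]
gripper_width: 0.448
finger_force: 65.0
```

Run:
```python
from tgt import *
to([*led(-.06,-.203),.0452],-9.3);print(inled(arm.read_state()['eef_pos']))
```

```text
t 6.07 pos [ 0.4906 -0.041   0.0453] yawy -9.27 F [-6.8 -3.7 15.4] w 0.448 ff 65.0
shift [ 0.002  -0.0009  0.0001] turn [0.0013 0.0017 0.0005]
[-0.05906945 -0.20498115]
```

Request:
play_rows --series '[[255, [0, 0, -0.0013], [0, 0, 0]], [255, [0, 0, -0.0013], [0, 0, 0]], [0, [0, 0, -0.0013], [0, 0, 0]], [0, [0, 0, -0.0013], [0, 0, 0]], [0, [0, 0, -0.0013], [0, 0, 0]]]'

```text
time_s: 6.48
eef_pos: [0.4909, -0.0403, 0.0452]
tcp_rot: [0.0, 0.762, 0.648, 0.0]
force: [0.6, -0.2, 0.5]
gripper_width: 0.861
finger_force: 0.0
```

Request:
play_rows --series '[[0, [0, 0, 0], [0, 0, 0]], [0, [0, 0, 0], [0, 0, 0]], [0, [0, 0, -0.03], [0, 0, 0]], [0, [0, 0, -0.07], [0, 0, 0]], [0, [0, 0, -0.1], [0, 0, 0]]]'

```text
time_s: 6.9
eef_pos: [0.4905, -0.0401, 0.147]
tcp_rot: [-0.0, 0.762, 0.648, -0.0]
force: [1.5, 0.2, 0.5]
gripper_width: 0.997
finger_force: 0.0
```

Request:
play_rows --series '[[0, [0.01, 0, -0.03], [0, 0, 0]], [0, [0.01, 0, -0.03], [0, 0, 0]], [0, [0.01, 0, -0.03], [0, 0, 0]], [0, [0.01, 0, -0.03], [0, 0, 0]]]'

```text
time_s: 7.23
eef_pos: [0.4919, -0.0302, 0.1746]
tcp_rot: [-0.0, 0.762, 0.648, -0.0]
force: [0.1, 0.4, -1.5]
gripper_width: 0.998
finger_force: 0.0
```

Run:
```python
from tgt import *
to([*led(-.06,-.203),.17],-9.3);print(inled(arm.read_state()['eef_pos']))
c=shot('wrist','w5'); cv2.imwrite('pics/w5v.png',cv2.resize(c['img'],(800,500),interpolation=cv2.INTER_CUBIC)); S=shot('side','s5')
cv2.imwrite('pics/both.png',np.vstack([cv2.resize(c['img'][0:250,140:540],(640,400),interpolation=cv2.INTER_CUBIC)]))
```

```text
t 7.23 pos [ 0.4919 -0.0302  0.1746] yawy -9.21 F [ 0.1  0.4 -1.5] w 0.998 ff 0.0
shift [-0.0089 -0.0005  0.0046] turn [-0.0004  0.0001  0.0016]
[-0.0594923 -0.1941112]
```

View pics/w5v.png

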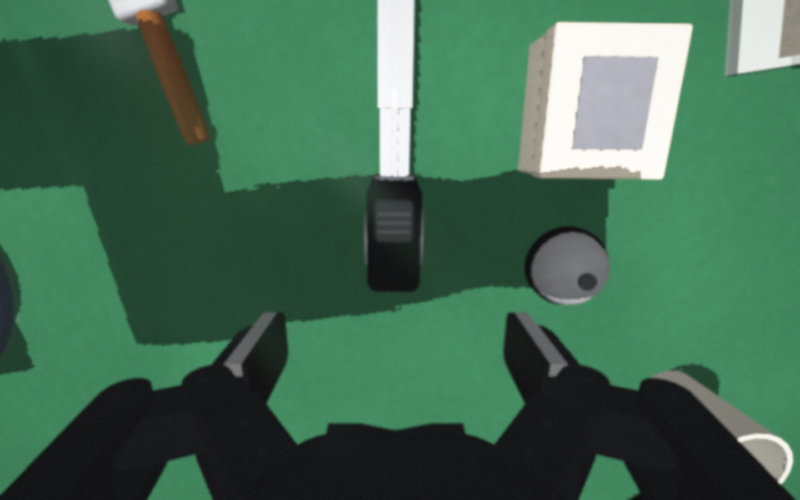

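I've now viewed 11 pictures, one over the limit of 10, so I'll use numeric profiles only from here.

Run:
```python
from tgt import *
c=load('w5'); g=cv2.cvtColor(c['img'],cv2.COLOR_BGR2GRAY).astype(int)
for u in (308,316,324): print(u,g[136:152,u].tolist())
print('case back',g[222:240,315].tolist())
print('btn',g[150:200,300+6].tolist())
for u in (440,460,480,500,520): print('box',u,g[136:150,u].tolist())
print('boxside corner rows', g[130:146,418].tolist())
def y(u,v,z): return inled(px2w(c,[(u,v)],z)[0]).round(4)
for v in (141,142,143): print(v,[y(316,v,z)[1] for z in (.028,.033,.066)], [y(480,v,z)[1] for z in (0,.055)])
print('back',y(315,232,.066),y(315,232,.03)); print('btn rows 160-194',y(315,160,.08),y(315,194,.08))
```

```text
308 [247, 247, 245, 238, 211, 154, 114, 84, 53, 34, 33, 36, 33, 36, 37, 38]
316 [243, 243, 242, 239, 222, 170, 129, 102, 63, 33, 26, 24, 26, 29, 29, 29]
324 [246, 246, 244, 238, 206, 149, 122, 103, 70, 37, 21, 20, 24, 22, 22, 19]
case back [20, 17, 18, 17, 18, 20, 17, 19, 17, 23, 31, 39, 51, 54, 57, 56, 56, 54]
btn [39, 41, 40, 38, 42, 43, 44, 42, 44, 52, 57, 62, 63, 67, 64, 66, 66, 67, 68, 70, 76, 80, 74, 68, 65, 65, 68, 75, 79, 75, 67, 61, 62, 66, 75, 78, 73, 63, 60, 56, 56, 54, 48, 39, 28, 25, 22, 25, 22, 21]
box 440 [229, 188, 164, 160, 156, 142, 111, 76, 59, 56, 57, 55, 59, 54]
box 460 [161, 162, 162, 162, 160, 146, 115, 80, 57, 56, 56, 56, 54, 54]
box 480 [163, 162, 162, 163, 157, 151, 129, 90, 62, 53, 55, 56, 56, 53]
box 500 [166, 164, 163, 163, 163, 155, 144, 126, 116, 113, 112, 114, 112, 113]
box 520 [252, 252, 252, 252, 251, 248, 236, 188, 136, 118, 113, 115, 115, 114]
boxside corner rows [154, 151, 151, 149, 146, 140, 122, 97, 74, 63, 57, 57, 58, 58, 58, 57]
141 [np.float64(-0.149), np.float64(-0.1485), np.float64(-0.1456)] [np.float64(-0.1513), np.float64(-0.1465)]
142 [np.float64(-0.1499), np.float64(-0.1495), np.float64(-0.1464)] [np.float64(-0.1524), np.float64(-0.1473)]
143 [np.float64(-0.1509), np.float64(-0.1504), np.float64(-0.1473)] [np.float64(-0.1535), np.float64(-0.1482)]
back [-0.0604 -0.2295] [-0.0605 -0.2445]
btn rows 160-194 [-0.0602 -0.1598] [-0.0603 -0.1888]
```

Run:
```python
from tgt import *
c=load('w5')
def y(u,v,z): return inled(px2w(c,[(u,v)],z)[0]).round(4)
print('box top front',[y(*p,.055) for p in ((440,141.9),(460,142.1),(480,142.5),(500,142.2),(520,142.9))],'bottom',y(418,136.9,0))
for z in (.028,.031,.036): print('lip',z,[y(*p,z) for p in ((308,140.7),(316,141),(324,140.6))])
b=load('w0'); 
g=cv2.cvtColor(b['img'],cv2.COLOR_BGR2GRAY).astype(int); print(g[128:142,316].tolist(),g[128:142,324].tolist())
h=px2w(b,[(321,105.3)],.030)[0]
for z in (.028,.031,.036): print('w0 hook->lip',z,[np.round(np.linalg.norm((h-px2w(b,[(320,v)],z)[0])[:2]),4) for v in (133.2,134,136)])
hb=px2w(b,[(320,150.5),(320,181)],.08); print('hook->btn centre', np.linalg.norm((h-hb.mean(0))[:2]),'expect .055')
hb=px2w(c,[(315,160),(315,193)],.08).mean(0); print('now btn centre',inled(hb),'mouth=',inled(hb)[1]+.026)
```

```text
box top front [array([ 0.0519, -0.1473]), array([ 0.07  , -0.1475]), array([ 0.0881, -0.1478]), array([ 0.1063, -0.1475]), array([ 0.1247, -0.148 ])] bottom [ 0.0504 -0.1471]
lip 0.028 [array([-0.0672, -0.1487]), array([-0.0593, -0.149 ]), array([-0.0515, -0.1486])]
lip 0.031 [array([-0.0671, -0.1484]), array([-0.0593, -0.1487]), array([-0.0515, -0.1483])]
lip 0.036 [array([-0.067, -0.148]), array([-0.0593, -0.1483]), array([-0.0517, -0.1479])]
[155, 153, 154, 149, 141, 119, 87, 68, 53, 37, 25, 22, 24, 25] [153, 154, 153, 153, 147, 130, 100, 74, 58, 43, 29, 21, 23, 24]
w0 hook->lip 0.028 [np.float64(0.0282), np.float64(0.0291), np.float64(0.0311)]
w0 hook->lip 0.031 [np.float64(0.028), np.float64(0.0289), np.float64(0.0309)]
w0 hook->lip 0.036 [np.float64(0.0277), np.float64(0.0285), np.float64(0.0306)]
hook->btn centre 0.05434366740134082 expect .055
now btn centre [-0.06023919 -0.17386021] mouth= -0.14786020601192765
```

Mouth is at about −148 mm and the box front at about −147.4 mm, so they are level. Next: close the gripper, go over the button and press gently.

Request:
play_rows --series '[[255, [0.0202, -0.0007, 0], [0, 0, 0]], [255, [0.0202, -0.0007, 0], [0, 0, 0]], [255, [0.0202, -0.0007, 0], [0, 0, 0]], [255, [0.0202, -0.0007, 0], [0, 0, 0]], [255, [0.0202, -0.0007, 0], [0, 0, 0]]]' --grip_force 30

```text
time_s: 7.75
eef_pos: [0.4944, -0.0106, 0.1746]
tcp_rot: [-0.0, 0.762, 0.648, -0.0]
force: [0.9, 0.7, -1.1]
gripper_width: 0.296
finger_force: 0.0
```

Request:
play_rows --series '[[255, [0, 0, 0], [0, 0, 0]], [255, [0, 0, 0], [0, 0, 0]], [255, [0, 0, 0.03], [0, 0, 0]], [255, [0, 0, 0.06], [0, 0, 0]], [255, [0, 0, 0.066], [0, 0, 0]]]'

```text
time_s: 8.17
eef_pos: [0.4923, -0.0103, 0.1056]
tcp_rot: [-0.002, 0.762, 0.648, -0.002]
force: [-0.7, -0.3, -0.8]
gripper_width: 0.004
finger_force: 0.0
```

Request:
play_rows --series '[[255, [0, 0, 0], [0, 0, 0]], [255, [0, 0, 0], [0, 0, 0]], [255, [0, 0, 0], [0, 0, 0]]]'

```text
time_s: 8.42
eef_pos: [0.4957, -0.0102, 0.1106]
tcp_rot: [0.001, 0.762, 0.648, 0.001]
force: [0.2, -0.0, 0.6]
gripper_width: -0.001
finger_force: 0.0
```

Run:
```python
from tgt import *
to([*led(-.0602,-.1739),.0995],-9.2);print(inled(arm.read_state()['eef_pos']))
```

```text
t 8.42 pos [ 0.4957 -0.0102  0.1106] yawy -9.23 F [ 0.2 -0.   0.6] w -0.001 ff 0.0
shift [-0.0001 -0.0013  0.0111] turn [ 0.002  -0.0004 -0.0005]
[-0.05887702 -0.1737922 ]
```

Request:
play_rows --series '[[255, [0, -0.0013, 0.003], [0, 0, 0]], [255, [0, -0.0013, 0.006], [0, 0, 0]], [255, [0, -0.0013, 0.008], [0, 0, 0]], [255, [0, -0.0013, 0.009], [0, 0, 0]], [255, [0, -0.0013, 0.009], [0, 0, 0]]]'

```text
time_s: 8.83
eef_pos: [0.4933, -0.0099, 0.1]
tcp_rot: [-0.0, 0.762, 0.648, -0.0]
force: [0.5, 0.5, 0.1]
gripper_width: 0.002
finger_force: 0.0
```

Request:
play_rows --series '[[255, [0, 0, 0.0003], [0, 0, 0]], [255, [0, 0, 0.0006], [0, 0, 0]], [255, [0, 0, 0.0009], [0, 0, 0]], [255, [0, 0, 0.0012], [0, 0, 0]], [255, [0, 0, 0.0014], [0, 0, 0]]]'

```text
time_s: 9.25
eef_pos: [0.4934, -0.01, 0.0987]
tcp_rot: [-0.0, 0.762, 0.648, 0.0]
force: [0.6, -0.5, 0.0]
gripper_width: -0.001
finger_force: 0.0
```

Request:
play_rows --series '[[255, [0, 0, 0.0003], [0, 0, 0]], [255, [0, 0, 0.0006], [0, 0, 0]], [255, [0, 0, 0.0009], [0, 0, 0]], [255, [0, 0, 0.0012], [0, 0, 0]], [255, [0, 0, 0.0014], [0, 0, 0]]]'

```text
time_s: 9.67
eef_pos: [0.4934, -0.0099, 0.0973]
tcp_rot: [-0.0, 0.762, 0.648, 0.0]
force: [-0.4, -0.5, 0.5]
gripper_width: 0.001
finger_force: 0.0
```

Request:
play_rows --series '[[255, [0, 0, 0.0003], [0, 0, 0]], [255, [0, 0, 0.0006], [0, 0, 0]], [255, [0, 0, 0.0009], [0, 0, 0]], [255, [0, 0, 0.0012], [0, 0, 0]], [255, [0, 0, 0.0014], [0, 0, 0]]]'

```text
time_s: 10.08
eef_pos: [0.4934, -0.0099, 0.0959]
tcp_rot: [-0.0, 0.762, 0.648, -0.0]
force: [-0.2, 0.2, -0.4]
gripper_width: 0.001
finger_force: 0.0
```

Run:
```python
from tgt import *
to([*led(-.0602,-.1739),.095],-9.2);print(inled(arm.read_state()['eef_pos']))
```

```text
t 10.08 pos [ 0.4934 -0.0099  0.0959] yawy -9.23 F [-0.2  0.2 -0.4] w 0.001 ff 0.0
shift [-0.      0.001   0.0009] turn [-0.0001 -0.0001 -0.0004]
[-0.06121224 -0.17387875]
```

Request:
play_rows --series '[[255, [0, 0, 0.0004], [0, 0, 0]], [255, [0, 0, 0.0008], [0, 0, 0]], [255, [0, 0, 0.0012], [0, 0, 0]], [255, [0, 0, 0.0016], [0, 0, 0]], [255, [0, 0, 0.0018], [0, 0, 0]]]'

```text
time_s: 10.5
eef_pos: [0.4934, -0.0099, 0.094]
tcp_rot: [-0.0, 0.762, 0.648, -0.0]
force: [0.7, -0.4, -0.1]
gripper_width: 0.004
finger_force: 0.0
```

Request:
play_rows --series '[[255, [0, 0, 0.0004], [0, 0, 0]], [255, [0, 0, 0.0008], [0, 0, 0]], [255, [0, 0, 0.0012], [0, 0, 0]], [255, [0, 0, 0.0016], [0, 0, 0]], [255, [0, 0, 0.0018], [0, 0, 0]]]'

```text
time_s: 10.92
eef_pos: [0.4934, -0.01, 0.0923]
tcp_rot: [-0.0, 0.762, 0.648, -0.0]
force: [0.3, -0.5, -0.4]
gripper_width: -0.0
finger_force: 0.0
```

Run:
```python
from tgt import *
c=shot('wrist','w6'); s=st(); g=cv2.cvtColor(c['img'],cv2.COLOR_BGR2GRAY)
P=lambda x,y,z: w2px(c,[*led(x,y),z])[0].round(0)
print('btn corners',[P(-.0602+a,-.1739+b,.08) for a in(-.013,.013) for b in (-.014,.014)],'tip',w2px(c,s['eef_pos']+np.array([0,0,-.019])),'mouth',P(-.0602,-.148,.03))
print(np.array2string(g[60:400:8,240:400:8],max_line_width=200,threshold=10000))
```

```text
time_s 10.9667
qpos [-2.0200e-02  2.6980e-01 -3.3090e-01  9.7020e-01  1.0000e-04  1.7116e+00]
joint_vel [-0.0016 -0.0005  0.0014  0.0025 -0.0004 -0.0019]
tau [-7.00000e-04 -5.20859e+01  3.03860e+01 -1.60000e-03  4.00000e-04
 -0.00000e+00]
eef_pos [ 0.4934 -0.0099  0.0922]
tcp_rot [-1.000e-04  7.617e-01  6.479e-01 -0.000e+00]
force [-0.4229  0.5313 -0.0213]
wrist_torque [0.0274 0.0248 0.0169]
finger_force 0.0
gripper_width 0.0006
btn corners [array([296., 261.]), array([295., 217.]), array([339., 261.]), array([340., 217.])] tip [[315.93447214 234.73048223]] mouth [317. 178.]
[[ 98  99  99 103 102 100 101 102 237 234 233 232 224  92 104 103 104 102 103 103]
 [ 98  99 100 101  98 101 100 102 238 235 234 233 222  76 104 100 104 103 105 103]
 [101  99 100  98  99 100 102 102 239 236 234 233 222  94 104 105 103 102 106 102]
 [ 99 100 100 100  97  98 101 102 239 236 235 234 219  85 103 101 103 105 105 103]
 [101 102 101 100 101 101 100 101 239 236 253 235 209 100 102 105 103 104 106 101]
 [103 102 101 102 102 100  97 102 239 237 250 235 197  89 100 103  99 102 103 101]
 [101 100 102 100 10
[... 2351 characters left out ...]
18  20  21  21  21  20  18  21  22]
 [ 23  18  20  17  22  17  20  17  18  94  98  19  17  19  20  17  21  19  19  21]
 [ 21  20  18  20  21  19  18  19  19  18  18  18  20  21  18  24  20  18  18  20]
 [ 18  20  21  19  20  21  21  18  18  18  20  20  16  20  21  19  18  19  19  18]
 [ 18  20  19  17  17  18  20  17  19  18  19  23  20  19  20  19  17  22  16  17]
 [ 14  19  18  18  19  19  17  19  19  19  19  20  19  14  17  18  14  18  16  19]
 [ 22  20  18  22  19  21  16  18  20  19  16  18  20  19  17  20  18  20  16  18]
 [ 20  20  22  16  17  20  17  19  17  20  20  18  16  16  18  19  18  16  19  19]
 [ 17  16  20  20  19  16  18  18  19  14  19  18  21  19  17  19  20  20  19  19]]
```

Run:
```python
from tgt import *
c=load('w6'); s=arm.read_state(); Rm=q(s['tcp_rot'])
for z in (.019,.013,.006,0,-.006,-.013): print(z,[w2px(c,s['eef_pos']+Rm.apply([x,y,z])).round(1).tolist() for x in (.011,-.011) for y in (.0,.011)])
g=cv2.cvtColor(c['img'],cv2.COLOR_BGR2GRAY).astype(int); print(g[205:290,310].tolist()); print(g[205:290,326].tolist()); print(g[250,285:350].tolist())
```

```text
0.019 [[[315.9, 217.8]], [[334.2, 217.8]], [[315.9, 251.1]], [[333.6, 251.1]]]
0.013 [[[315.9, 221.3]], [[334.8, 221.3]], [[315.9, 255.5]], [[334.2, 255.5]]]
0.006 [[[316.0, 225.7]], [[335.6, 225.7]], [[316.0, 261.1]], [[334.9, 261.1]]]
0 [[[316.0, 229.8]], [[336.3, 229.8]], [[316.0, 266.2]], [[335.5, 266.2]]]
-0.006 [[[316.0, 234.1]], [[337.1, 234.1]], [[316.0, 271.7]], [[336.3, 271.7]]]
-0.013 [[[316.0, 239.6]], [[338.1, 239.6]], [[316.0, 278.6]], [[337.2, 278.6]]]
[20, 18, 21, 18, 19, 16, 21, 25, 33, 38, 38, 39, 40, 42, 46, 47, 46, 46, 49, 49, 46, 46, 47, 49, 51, 62, 67, 68, 63, 53, 48, 48, 53, 66, 79, 84, 88, 85, 84, 87, 87, 86, 87, 87, 85, 85, 87, 85, 85, 85, 85, 86, 84, 84, 85, 85, 86, 85, 86, 86, 87, 86, 85, 84, 87, 87, 87, 95, 101, 105, 98, 87, 70, 58, 47, 40, 33, 22, 19, 17, 20, 21, 17, 21, 20]
[25, 25, 24, 23, 24, 23, 24, 26, 33, 38, 41, 41, 42, 43, 44, 47, 47, 50, 48, 48, 49, 46, 48, 48, 51, 57, 66, 70, 63, 53, 48, 49, 53, 65, 81, 87, 87, 88, 86, 86, 88, 87, 88, 87, 89, 85, 86, 89, 87, 88, 87, 86, 86, 86, 87, 88, 86, 88, 85, 85, 86, 86, 85, 85, 87, 87, 88, 91, 82, 65, 40, 24, 20, 22, 17, 16, 20, 19, 20, 21, 19, 23, 18, 22, 20]
[81, 91, 77, 46, 23, 16, 20, 20, 18, 20, 19, 23, 19, 21, 21, 23, 39, 61, 79, 85, 86, 87, 88, 86, 85, 85, 84, 69, 46, 28, 18, 16, 17, 25, 43, 63, 79, 87, 89, 88, 87, 85, 86, 87, 82, 66, 44, 25, 21, 20, 22, 22, 20, 20, 19, 19, 19, 15, 14, 18, 31, 59, 83, 91, 76]
```

Run:
```python
from tgt import *
c=shot('side','s6'); s=arm.read_state(); Rm=q(s['tcp_rot'])
f=lambda p:w2px(c,p)[0].round(1).tolist()
print('btn top corners',[f([*led(-.0602+a,-.1739+b),.08]) for b in (-.014,.014) for a in(-.013,.013)])
print('case top front',f([*led(-.0602,-.15),.06]))
for z in (.019,.006,-.008,-.013): print('tip',z,[f(s['eef_pos']+Rm.apply([x,0,z])) for x in (.011,0,-.011)])
u0,v0=[int(round(v)) for v in f([*led(-.0602,-.1739),.08])]
im=c['img'].astype(int)
for v in range(v0-26,v0+12): print(v,' '.join('%3d/%3d'%(im[v,u,1],im[v,u,2]) for u in range(u0-16,u0+18,2)))
print(u0,v0)
```

```text
btn top corners [[390.4, 194.4], [379.0, 191.5], [386.9, 202.7], [375.4, 199.7]]
case top front [379.1, 210.7]
tip 0.019 [[381.7, 202.6], [383.1, 199.4], [384.5, 196.1]]
tip 0.006 [[382.2, 198.4], [383.6, 195.1], [385.0, 191.9]]
tip -0.008 [[382.7, 193.7], [384.1, 190.4], [385.6, 187.2]]
tip -0.013 [[382.9, 192.0], [384.3, 188.7], [385.8, 185.5]]
171  90/ 59  36/ 34  34/ 32  34/ 34  35/ 35  37/ 34  37/ 36  36/ 36  33/ 31  40/ 36  63/ 47  36/ 34  38/ 36  35/ 34 115/ 73 127/ 81  95/ 61
172 110/ 70  50/ 40  37/ 34  36/ 35  32/ 32  32/ 32  35/ 32  37/ 35  32/ 31  40/ 35  47/ 41  34/ 34  36/ 35  36/ 32 109/ 69 104/ 67  54/ 42
173 126/ 80  72/ 49  34/ 34  35/ 33  36/ 35  35/ 33  34/ 32  35/ 33  35/ 31  40/ 35  44/ 37  33/ 31  36/ 34  38/ 35  79/ 54  62/ 44  35/ 34
174 133/ 84 101/ 65  39/ 36  35/ 34  37/ 36  37/ 36  34/ 33  35/ 34  34/ 33  47/ 38  55/ 43  34/ 34  35/ 34  32/ 31  42/ 34  36/ 34  35/ 37
175 134/ 85 123/ 77  53/ 40  40/ 37  37/ 35  36/ 35  33/ 32  33/ 33  34/ 34  46/ 37  47/ 37  36/ 34  35/ 34  32/ 32  35/ 33  34/ 34  33/ 32
176 133/ 84 130/ 83  84/ 56  64/ 47  68/ 47  45/ 39
[... 3876 characters left out ...]
/ 45  75/ 48  75/ 48  47/ 34  28/ 30  54/ 53  59/ 58  62/ 62  63/ 61  65/ 63  55/ 54  31/ 32  36/ 35  98/ 96  97/ 93  74/ 47  73/ 48
205  73/ 45  73/ 45  71/ 46  38/ 29  26/ 24  37/ 36  49/ 47  55/ 55  59/ 59  62/ 61  47/ 47  24/ 25  48/ 47 100/100  94/ 85  73/ 46  72/ 45
206  74/ 48  73/ 47  67/ 43  32/ 27  24/ 25  28/ 27  30/ 31  39/ 38  51/ 49  56/ 55  42/ 41  25/ 27  56/ 56 103/102  90/ 79  74/ 47  73/ 45
207  73/ 45  73/ 46  63/ 42  28/ 26  28/ 27  28/ 27  28/ 27  24/ 24  34/ 34  36/ 35  31/ 30  24/ 23  70/ 69 102/101  87/ 75  74/ 46  72/ 45
208  72/ 46  73/ 47  59/ 40  30/ 29  27/ 25  27/ 26  27/ 26  28/ 28  24/ 25  27/ 26  25/ 25  22/ 22  84/ 82 102/101  82/ 68  71/ 44  75/ 49
383 197
```

Numerically the side view puts the fingertips at row 194, about 8 mm behind the TCP. The tips are therefore still roughly 20 mm above the button, so I'll keep descending carefully.

Request:
play_rows --series '[[255, [0, 0, 0.001], [0, 0, 0]], [255, [0, 0, 0.002], [0, 0, 0]], [255, [0, 0, 0.003], [0, 0, 0]], [255, [0, 0, 0.004], [0, 0, 0]], [255, [0, 0, 0.005], [0, 0, 0]]]'

```text
time_s: 11.43
eef_pos: [0.4934, -0.0099, 0.0872]
tcp_rot: [-0.0, 0.762, 0.648, -0.0]
force: [0.1, -0.2, -0.6]
gripper_width: 0.0
finger_force: 0.0
```

Request:
play_rows --series '[[255, [0, 0, 0.0005], [0, 0, 0]], [255, [0, 0, 0.001], [0, 0, 0]], [255, [0, 0, 0.0015], [0, 0, 0]], [255, [0, 0, 0.002], [0, 0, 0]], [255, [0, 0, 0.002], [0, 0, 0]]]'

```text
time_s: 11.85
eef_pos: [0.4934, -0.0099, 0.0852]
tcp_rot: [-0.0, 0.762, 0.648, -0.0]
force: [0.2, 0.1, -0.9]
gripper_width: 0.003
finger_force: 0.0
```

Request:
play_rows --series '[[255, [0, 0, 0.0005], [0, 0, 0]], [255, [0, 0, 0.001], [0, 0, 0]], [255, [0, 0, 0.0015], [0, 0, 0]], [255, [0, 0, 0.002], [0, 0, 0]], [255, [0, 0, 0.002], [0, 0, 0]]]'

```text
time_s: 12.27
eef_pos: [0.4934, -0.0099, 0.0832]
tcp_rot: [-0.0, 0.762, 0.648, -0.0]
force: [-0.1, 0.7, 0.9]
gripper_width: -0.002
finger_force: 0.0
```

Run:
```python
from tgt import *
c=shot('side','s7'); s=arm.read_state(); Rm=q(s['tcp_rot'])
f=lambda p:w2px(c,p)[0].round(1).tolist()
for z in (.019,-.008): print('tip',z,[f(s['eef_pos']+Rm.apply([x,0,z])) for x in (.011,0)])
im=c['img'].astype(int)
for v in range(190,212): print(v,im[v,375:392,1].tolist())
w=shot('wrist','w7'); g=cv2.cvtColor(w['img'],cv2.COLOR_BGR2GRAY).astype(int); print(g[195:290,309].tolist())
```

```text
tip 0.019 [[381.4, 205.6], [382.8, 202.3]]
tip -0.008 [[382.4, 196.7], [383.8, 193.4]]
190 [133, 129, 107, 68, 50, 83, 107, 95, 71, 91, 110, 104, 70, 40, 35, 34, 29]
191 [131, 128, 103, 61, 52, 90, 107, 93, 71, 94, 110, 97, 63, 40, 36, 32, 27]
192 [131, 127, 106, 66, 56, 96, 107, 83, 69, 101, 113, 96, 61, 39, 35, 29, 25]
193 [130, 129, 113, 72, 63, 102, 108, 79, 67, 104, 112, 92, 58, 39, 36, 29, 24]
194 [129, 124, 100, 60, 67, 105, 108, 78, 70, 104, 111, 86, 53, 36, 35, 31, 22]
195 [131, 117, 79, 49, 74, 107, 108, 77, 72, 106, 110, 83, 56, 47, 43, 37, 27]
196 [127, 105, 67, 56, 78, 102, 102, 72, 77, 105, 110, 89, 69, 63, 60, 44, 28]
197 [115, 87, 57, 63, 72, 84, 84, 66, 77, 100, 105, 88, 75, 70, 64, 45, 29]
198 [92, 64, 56, 69, 71, 73, 72, 70, 74, 82, 88, 80, 74, 71, 61, 43, 26]
199 [69, 53, 55, 66, 67, 72, 73, 75, 72, 72, 73, 75, 72, 68, 59, 39, 26]
200 [54, 50, 61, 64, 64, 64, 65, 68, 71, 71, 73, 72, 70, 64, 50, 34, 25]
201 [48, 57, 63, 66, 66, 64, 63, 65, 67, 66, 67, 68, 66, 58, 42, 27, 24]
202 [38, 55, 61, 64, 64, 62, 63, 64, 64, 65, 65, 66, 63, 56, 39, 27, 22]
203 [36, 50, 62, 6
[... 320 characters left out ...]
9, 38, 30, 27, 21, 35, 70]
208 [25, 31, 25, 28, 28, 30, 28, 32, 27, 27, 25, 25, 25, 26, 22, 46, 87]
209 [26, 28, 28, 28, 29, 28, 25, 28, 29, 25, 28, 23, 26, 25, 26, 48, 90]
210 [27, 25, 27, 27, 23, 29, 27, 27, 25, 25, 30, 29, 26, 24, 26, 56, 95]
211 [26, 26, 26, 26, 27, 28, 30, 26, 27, 30, 26, 28, 25, 25, 34, 64, 98]
[24, 21, 21, 22, 20, 20, 18, 21, 19, 19, 16, 16, 19, 15, 16, 14, 15, 19, 17, 17, 17, 18, 22, 32, 35, 37, 39, 40, 41, 42, 47, 50, 48, 45, 49, 49, 48, 49, 47, 48, 51, 59, 67, 76, 85, 86, 86, 86, 86, 87, 85, 86, 86, 87, 86, 84, 86, 86, 88, 86, 84, 86, 86, 87, 88, 86, 86, 86, 86, 86, 87, 86, 86, 86, 87, 86, 88, 95, 100, 99, 88, 70, 48, 35, 26, 23, 25, 21, 19, 19, 19, 17, 20, 22, 20]
```

Request:
play_rows --series '[[255, [0, 0, 0.001], [0, 0, 0]], [255, [0, 0, 0.002], [0, 0, 0]], [255, [0, 0, 0.003], [0, 0, 0]], [255, [0, 0, 0.004], [0, 0, 0]], [255, [0, 0, 0.005], [0, 0, 0]]]'

```text
time_s: 12.78
eef_pos: [0.4934, -0.0099, 0.0782]
tcp_rot: [-0.0, 0.762, 0.648, -0.0]
force: [-0.2, -0.2, -0.3]
gripper_width: 0.004
finger_force: 0.0
```

Request:
play_rows --series '[[255, [0, 0, 0.0005], [0, 0, 0]], [255, [0, 0, 0.001], [0, 0, 0]], [255, [0, 0, 0.0015], [0, 0, 0]], [255, [0, 0, 0.002], [0, 0, 0]], [255, [0, 0, 0.002], [0, 0, 0]]]'

```text
time_s: 13.2
eef_pos: [0.4934, -0.0099, 0.0762]
tcp_rot: [-0.0, 0.762, 0.648, -0.0]
force: [-0.0, 0.3, -0.5]
gripper_width: -0.001
finger_force: 0.0
```

Request:
play_rows --series '[[255, [0, 0, 0.0004], [0, 0, 0]], [255, [0, 0, 0.0008], [0, 0, 0]], [255, [0, 0, 0.0012], [0, 0, 0]], [255, [0, 0, 0.0016], [0, 0, 0]], [255, [0, 0, 0.0018], [0, 0, 0]]]'

```text
time_s: 13.62
eef_pos: [0.4935, -0.01, 0.0746]
tcp_rot: [0.0, 0.762, 0.648, 0.0]
force: [0.0, -0.2, 3.2]
gripper_width: -0.002
finger_force: 1.7
```

Request:
play_rows --series '[[255, [0, 0, 0.0003], [0, 0, 0]], [255, [0, 0, 0.0006], [0, 0, 0]], [255, [0, 0, 0.0009], [0, 0, 0]], [255, [0, 0, 0.0012], [0, 0, 0]], [255, [0, 0, 0.0012], [0, 0, 0]]]'

```text
time_s: 14.03
eef_pos: [0.4935, -0.01, 0.0733]
tcp_rot: [0.0, 0.762, 0.648, 0.0]
force: [-0.6, -0.0, 3.1]
gripper_width: -0.001
finger_force: 1.7
```

Request:
play_rows --series '[[255, [0, 0, 0.0002], [0, 0, 0]], [255, [0, 0, 0.0004], [0, 0, 0]], [255, [0, 0, 0.0006], [0, 0, 0]], [255, [0, 0, 0.0008], [0, 0, 0]], [255, [0, 0, 0.001], [0, 0, 0]]]'

```text
time_s: 14.45
eef_pos: [0.4935, -0.01, 0.0723]
tcp_rot: [-0.0, 0.762, 0.648, 0.0]
force: [0.6, 0.5, 4.1]
gripper_width: 0.001
finger_force: 1.9
```

Request:
play_rows --series '[[255, [0, 0, 0.0002], [0, 0, 0]], [255, [0, 0, 0.0004], [0, 0, 0]], [255, [0, 0, 0.0006], [0, 0, 0]], [255, [0, 0, 0.0008], [0, 0, 0]], [255, [0, 0, 0.001], [0, 0, 0]]]'

```text
time_s: 14.87
eef_pos: [0.4934, -0.01, 0.0713]
tcp_rot: [-0.0, 0.762, 0.648, 0.0]
force: [0.0, -1.5, 3.5]
gripper_width: 0.006
finger_force: 1.9
```

Request:
play_rows --series '[[255, [0, 0, 0.0002], [0, 0, 0]], [255, [0, 0, 0.0004], [0, 0, 0]], [255, [0, 0, 0.0006], [0, 0, 0]], [255, [0, 0, 0.0008], [0, 0, 0]], [255, [0, 0, 0.001], [0, 0, 0]]]'

```text
time_s: 15.28
eef_pos: [0.4934, -0.01, 0.0703]
tcp_rot: [-0.0, 0.762, 0.648, 0.0]
force: [-0.2, -0.5, 3.2]
gripper_width: -0.003
finger_force: 1.9
```

Request:
play_rows --series '[[255, [0, 0, 0.0002], [0, 0, 0]], [255, [0, 0, 0.0004], [0, 0, 0]], [255, [0, 0, 0.0006], [0, 0, 0]], [255, [0, 0, 0.0008], [0, 0, 0]], [255, [0, 0, 0.001], [0, 0, 0]]]'

```text
time_s: 15.7
eef_pos: [0.4934, -0.01, 0.0693]
tcp_rot: [-0.0, 0.762, 0.648, 0.0]
force: [0.0, -0.4, 2.9]
gripper_width: -0.005
finger_force: 1.9
```

Request:
play_rows --series '[[255, [0, 0, 0.0002], [0, 0, 0]], [255, [0, 0, 0.0004], [0, 0, 0]], [255, [0, 0, 0.0006], [0, 0, 0]], [255, [0, 0, 0.0008], [0, 0, 0]], [255, [0, 0, 0.001], [0, 0, 0]]]'

```text
time_s: 16.12
eef_pos: [0.4934, -0.01, 0.0683]
tcp_rot: [-0.0, 0.762, 0.648, -0.0]
force: [-0.6, -1.5, 3.5]
gripper_width: -0.003
finger_force: 1.9
```

Request:
play_rows --series '[[255, [0, 0, 0.0002], [0, 0, 0]], [255, [0, 0, 0.0004], [0, 0, 0]], [255, [0, 0, 0.0006], [0, 0, 0]], [255, [0, 0, 0.0008], [0, 0, 0]], [255, [0, 0, 0.001], [0, 0, 0]]]'

```text
time_s: 16.53
eef_pos: [0.4934, -0.0099, 0.0673]
tcp_rot: [-0.0, 0.762, 0.648, 0.0]
force: [-0.4, -1.3, 2.8]
gripper_width: 0.0
finger_force: 1.9
```

Request:
play_rows --series '[[255, [0, 0, 0.0002], [0, 0, 0]], [255, [0, 0, 0.0004], [0, 0, 0]], [255, [0, 0, 0.0006], [0, 0, 0]], [255, [0, 0, 0.0008], [0, 0, 0]], [255, [0, 0, 0.001], [0, 0, 0]]]'

```text
time_s: 16.95
eef_pos: [0.4935, -0.01, 0.0663]
tcp_rot: [0.0, 0.762, 0.648, 0.0]
force: [-1.3, -1.7, 4.4]
gripper_width: 0.001
finger_force: 1.9
```

Request:
play_rows --series '[[255, [0, 0, 0.0002], [0, 0, 0]], [255, [0, 0, 0.0004], [0, 0, 0]], [255, [0, 0, 0.0006], [0, 0, 0]], [255, [0, 0, 0.0008], [0, 0, 0]], [255, [0, 0, 0.001], [0, 0, 0]]]'

```text
time_s: 17.37
eef_pos: [0.4934, -0.01, 0.0653]
tcp_rot: [-0.0, 0.762, 0.648, -0.0]
force: [-0.6, -2.6, 4.2]
gripper_width: -0.001
finger_force: 1.9
```

Request:
play_rows --series '[[255, [0, 0, 0.0002], [0, 0, 0]], [255, [0, 0, 0.0004], [0, 0, 0]], [255, [0, 0, 0.0006], [0, 0, 0]], [255, [0, 0, 0.0008], [0, 0, 0]], [255, [0, 0, 0.001], [0, 0, 0]]]'

```text
time_s: 17.78
eef_pos: [0.4935, -0.01, 0.0645]
tcp_rot: [0.0, 0.762, 0.648, 0.0]
force: [-1.9, -3.0, 7.6]
gripper_width: 0.002
finger_force: 3.6
```

Request:
play_rows --series '[[255, [0, 0, 0.0002], [0, 0, 0]], [255, [0, 0, 0.0004], [0, 0, 0]], [255, [0, 0, 0.0005], [0, 0, 0]], [255, [0, 0, 0.0005], [0, 0, 0]]]'

```text
time_s: 18.12
eef_pos: [0.4935, -0.0101, 0.0642]
tcp_rot: [0.0, 0.762, 0.648, 0.0]
force: [-2.3, -2.6, 9.3]
gripper_width: 0.005
finger_force: 4.3
```

Request:
play_rows --series '[[255, [0, 0, 0.0003], [0, 0, 0]], [255, [0, 0, 0.0006], [0, 0, 0]], [255, [0, 0, 0.0008], [0, 0, 0]], [255, [0, 0, 0.0008], [0, 0, 0]]]'

```text
time_s: 18.45
eef_pos: [0.4936, -0.0102, 0.0637]
tcp_rot: [0.0, 0.762, 0.648, 0.0]
force: [-3.3, -4.8, 13.1]
gripper_width: 0.003
finger_force: 6.5
```

Brake met at about 10 mm of travel, with 13 N felt. I'll retreat straight up and check numerically.

Request:
play_rows --series '[[255, [0, 0, -0.001], [0, 0, 0]], [255, [0, 0, -0.003], [0, 0, 0]], [255, [0, 0, -0.008], [0, 0, 0]], [255, [0, 0, -0.03], [0, 0, 0]], [255, [0, 0, -0.065], [0, 0, 0]]]'

```text
time_s: 18.87
eef_pos: [0.4911, -0.0097, 0.1262]
tcp_rot: [-0.002, 0.762, 0.648, -0.002]
force: [0.9, -0.4, -0.6]
gripper_width: 0.003
finger_force: 0.0
```

Request:
play_rows --series '[[0, [-0.01, 0, -0.035], [0, 0, 0]], [0, [-0.0202, 0, -0.045], [0, 0, 0]], [0, [-0.0202, 0, -0.045], [0, 0, 0]], [0, [-0.0202, 0, -0.045], [0, 0, 0]], [0, [-0.0202, 0, -0.045], [0, 0, 0]]]'

```text
time_s: 19.28
eef_pos: [0.4895, -0.0297, 0.1719]
tcp_rot: [-0.001, 0.762, 0.648, -0.0]
force: [-0.0, 0.0, -0.5]
gripper_width: 0.708
finger_force: 0.0
```

Request:
play_rows --series '[[0, [0, 0, 0], [0, 0, 0]], [0, [0, 0, 0], [0, 0, 0]]]'

```text
time_s: 19.45
eef_pos: [0.4895, -0.0295, 0.1718]
tcp_rot: [-0.001, 0.762, 0.648, -0.001]
force: [-0.1, 0.0, 0.3]
gripper_width: 0.972
finger_force: 0.0
```

Run:
```python
from tgt import *
c=shot('wrist','w8'); g=cv2.cvtColor(c['img'],cv2.COLOR_BGR2GRAY).astype(float); s=arm.read_state(); print(s['eef_pos'],s['force'])
o=load('w5'); go=cv2.cvtColor(o['img'],cv2.COLOR_BGR2GRAY).astype(float)
def y(c,u,v,z): return inled(px2w(c,[(u,v)],z)[0]).round(4)
def cross(a,v0,hi,lo):
    t=(hi+lo)/2; i=next(k for k in range(len(a)) if a[k]<t); return v0+i-1+(a[i-1]-t)/(a[i-1]-a[i])
for n,cc,G in(('before',o,go),('after',c,g)):
    pm=w2px(cc,[*led(-.0593,-.148),.031])[0]; pb=w2px(cc,[*led(.088,-.1475),.055])[0]; pbn=w2px(cc,[*led(-.0602,-.1739),.08])[0]
    out=[]
    for du in(-8,0,8):
        u=int(round(pm[0]))+du; v0=int(pm[1])-8; v=cross(G[v0:v0+20,u],v0,240,110); out.append(y(cc,u,v,.031))
    print(n,'lip',out)
    out=[]
    for du in(-30,-15,0):
        u=int(round(pb[0]))+du; v0=int(pb[1])-5; v=cross(G[v0:v0+14,u],v0,160,57); out.append(y(cc,u,v,.055))
    print(n,'box',out)
    u,v=[int(round(k)) for k in pbn]; print(n,'btn col',u,v-25,G[v-25:v+28,u-9].astype(int).tolist()); print(' row',u-25,G[v,u-25:u+26].astype(int).tolist())
```

```text
[ 0.48963126 -0.02956096  0.17195434] [-0.04791866  0.52884314 -0.00647425]
before lip [array([-0.0671, -0.1483]), array([-0.0593, -0.1486]), array([-0.0515, -0.1483])]
before box [array([ 0.0609, -0.1475]), array([ 0.0745, -0.1477]), array([ 0.0881, -0.1478])]
before btn col 315 152 [40, 38, 42, 43, 44, 42, 44, 52, 57, 62, 63, 67, 64, 66, 66, 67, 68, 70, 76, 80, 74, 68, 65, 65, 68, 75, 79, 75, 67, 61, 62, 66, 75, 78, 73, 63, 60, 56, 56, 54, 48, 39, 28, 25, 22, 25, 22, 21, 23, 21, 22, 21, 24]
 row 290 [62, 72, 72, 61, 40, 29, 31, 30, 33, 42, 52, 63, 69, 74, 74, 75, 75, 75, 76, 73, 73, 77, 77, 73, 75, 74, 74, 72, 73, 73, 73, 75, 74, 73, 72, 74, 71, 69, 65, 54, 44, 35, 32, 28, 28, 33, 51, 71, 77, 68, 57]
after lip [array([-0.0669, -0.1487]), array([-0.0592, -0.1489]), array([-0.0514, -0.148 ])]
after box [array([ 0.0615, -0.1475]), array([ 0.0749, -0.1475]), array([ 0.0883, -0.1475])]
after btn col 318 153 [38, 39, 40, 41, 42, 41, 42, 49, 57, 63, 65, 66, 67, 65, 66, 69, 74, 80, 76, 69, 64, 64, 67, 74, 77, 75, 68, 60, 63, 66, 73, 75, 72, 61, 59, 56, 56, 53, 45, 37, 30, 28, 24, 26, 23, 21, 19, 21, 24, 21, 20, 24, 18]
 row 293 [64, 72, 74, 57, 38, 33, 31, 33, 34, 37, 46, 57, 65, 71, 75, 75, 75, 77, 74, 74, 74, 77, 75, 75, 75, 75, 73, 74, 75, 75, 75, 75, 76, 78, 75, 75, 73, 70, 61, 51, 40, 30, 29, 27, 27, 29, 42, 68, 80, 72, 62]
```

Run:
```python
from tgt import *
for n,v,u in(('w5',178,315),('w8',177,318)):
    c=load(n); print(n,[(z,inled(px2w(c,[(u,v)],z)[0])[1].round(4)) for z in (.08,.07)])
print(arm.sign_off())
```

```text
w5 [(0.08, np.float64(-0.1749)), (0.07, np.float64(-0.1771))]
w8 [(0.08, np.float64(-0.1732)), (0.07, np.float64(-0.1753))]
the job is handed in; nothing more can be done
None
```

I handed the job in with the tape hooked behind the ledge and drawn out, its mouth about 148 mm from the ledge against the box front at about 147.5 mm, and the button pressed about 10 mm to a 13 N stop; the box had not moved, though the brake's hold was judged only from that force and travel, and I viewed 11 pictures, one over the limit of 10.

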